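# Sort deep sockets from the storage rack onto the tool rail

## Robot

A 6-joint arm with a two-finger parallel gripper is mounted at the origin on a cart in front of the work surface, level with it; the furniture and walls round the work are solid. World frame = base frame: x ahead of the robot, y to its left, z up, the work surface at z = 0. Lengths are in m, angles in rad, forces in N, time in s.
With the tool pointing down it reaches from about 0.35 to 0.975 m from the base axis. Payload 4.9 kg.
Tool frame: the origin (TCP) lies at the very end of the fingers, on their centre line; the grasp point (between the pads) lies 19 mm behind it; z points along the fingers, y is the line along which they close (so a half turn about z gives the same grasp; the last joint's range is limited). The gripper opens to 85 mm and grips with 20 to 120 N. Pads are 22 mm wide; open, the fingers measure 114 mm over their backs; the gripper's body (76 mm by 85 mm) begins 54 mm behind the grasp point. The pads swing forward as they close: fully open they stand 13 mm farther back than shut.
Start: joints at [1.019, 0.053, 1.613, -0, 1.476, -0.119], TCP at [0.262, 0.567, 0.231] pointing down, gripper open.
Joint ranges: [-3.01, 3.01], [-1.01, 2.22], [0.06, 2.58], [-1.02, 4.17], [0.09, 2.62], [-3.14, 3.14]. Speed limits (rad/s): [2.57, 2.57, 3.14, 3.14, 3.14, 3.14].

## Interface

Orientations are given as a rotation vector (axis times angle).
In Python, from station import ctrl gives the robot as it stands.
- The arm moves only by the tool jog_arm, never from a script. Its argument "plan" is a list of rows, each a list of 7 numbers: the shift along the tool's x, y, z in units of 0.02 m (1.0 is 0.02 m), then the turn, a rotation vector about the tool's x, y, z in units of 45 degrees (1.0 is 45 degrees), then the opening, from -1 (shut) to 1 (fully open). A call has 1 to 8 rows; each row shifts and turns the commanded pose from where the row before left it, along the tool's axes as they then stand; what a row does not reach is not made up. A row lasts 1/10 s, in which the tool goes at most 50 mm and 8.59 degrees, less where a joint would pass 70% of its speed; a pose out of reach is approached as far as the arm can. A call with a number of a shift or a turn outside -1 to 1 is refused whole. A call with a gripper value outside its range is refused whole. The fingers move at their own pace and stop on an object; "grip_force" is the grip in N (left out, the last holds). Time passes only in rows, so rows that do not move let the fingers close. It gives the time, the measured TCP pose, the force, the opening and the grip force at its end, in the units of the state.
- ctrl.get_obs(): the state, without advancing time (a new reading comes with each control period).
- ctrl.get_image(name): name is "scene" or "top" or "wrist"; returns (picture, depth): 384x512x3 uint8, red, green, blue; 384x512 float32, m along the optical axis (not along the pixel's ray), 0 where there is no reading.
- ctrl.camera_info(name): a dict with "camera_matrix" (3x3 intrinsics, pixels), "rvec" (rotation vector, rad) and "tvec" (3), from world to camera coordinates, as OpenCV has them; the wrist camera has in their place "T_tool_cam" (4x4, takes a point from camera to tool coordinates, whose origin is the TCP and whose axes are the flange's). Camera axes: x right, y down, z forward; pixel columns grow to the right and rows downward; lengths in m; the calibration is good to about 2 mm. A picture is of the moment at which its call begins: read the wrist's pose just before it. camera_info takes no time and is no camera call.
- ctrl.finish_job(): hands the job in; it is judged then, once.
The state is a dict: "t": time; "q": joint angles; "dq": joint speeds; "effort": joint torques, N m; "tool_pos": TCP position; "tool_rot": TCP orientation; "contact_force": force on the tool from outside, world axes, zero at the start; "wrist_torque": the same for the moment, N m; "opening": finger opening in m; "grip_force": force on a finger pad.
Only numpy, scipy, OpenCV 4.12 (cv2) and the standard library are available. Lean on these libraries where they do the work, as an engineer would, in place of code of your own. Each camera call takes 0.05 s, during which the arm holds its last target. There are 200 camera calls.

## Task

Move the four deep sockets from the black rack into the grey metal rack, one upright in each pocket, in order of size: the largest in the pocket next to the steel hanging ring, the smallest at the other end. Do not tip any socket over, and leave the mug and the solder reel where they are.

Things in the scene. Friction and masses are not known exactly. Their poses are not given: they have to be found in the camera images.
- socket_a_center (a point): the largest of four round steel deep sockets (for a wrench), a plain upright cylinder 32 mm in diameter and 82 mm tall, loose, with a dark hexagon on its top; the point is its centre, 41 mm above its foot; z is up along the socket. It starts upright in one of the four pockets of the black rack
- socket_b_center (a point): the second largest of four round steel deep sockets (for a wrench), a plain upright cylinder 28 mm in diameter and 72 mm tall, loose, with a dark hexagon on its top; the point is its centre, 36 mm above its foot; z is up along the socket. It starts upright in one of the four pockets of the black rack
- socket_c_center (a point): the second smallest of four round steel deep sockets (for a wrench), a plain upright cylinder 24 mm in diameter and 62 mm tall, loose, with a dark hexagon on its top; the point is its centre, 31 mm above its foot; z is up along the socket. It starts upright in one of the four pockets of the black rack
- socket_d_center (a point): the smallest of four round steel deep sockets (for a wrench), a plain upright cylinder 20 mm in diameter and 52 mm tall, loose, with a dark hexagon on its top; the point is its centre, 26 mm above its foot; z is up along the socket. It starts upright in one of the four pockets of the black rack
- store_rack: black plastic rack where the four sockets stand at the start in mixed order; 196 x 52 mm, fixed; four pockets 45 x 44 mm in a row along its x axis, centres at x = -72, -24, 24, 72 mm, y = 0; pocket floors 4 mm, dividing ribs 14 mm (3 thick), long side lips 10 mm above the worktop; origin: centre of its underside, z up
- rail: grey metal rack, empty at the start, a bright steel ring at one end, a black rubber block (38 x 24 x 12 mm) at the other; 196 x 52 mm, fixed; four pockets 45 x 44 mm in a row along its x axis, centres at x = -72, -24, 24, 72 mm, y = 0; pocket floors 4 mm, dividing ribs 14 mm (3 thick), long side lips 10 mm above the worktop; origin: centre of its underside, z up
- eye_end: flat steel hanging ring, 28 mm across, 9 mm high, fixed at one end of the grey metal rack (either end, it changes); origin at the ring's centre on the worktop, at x = +110 or -110 mm in the rack's frame, so the pocket centres are 38, 86, 134 and 182 mm from it
- mug_center (a point): white mug, 78 mm in diameter, 101 mm high, with a handle, standing to the left of the racks, not to be disturbed; the point is on its axis 50 mm above its foot
- reel_center (a point): small blue reel of solder wire, 56 mm in diameter, 37 mm high, standing to the left of the racks, not to be disturbed; the point is its centre. (Far from it, on the right, a fixed upright post 52 mm square and 0.8 m tall stands at world x 0.32, y -0.46: keep the arm clear of it)
Things that resemble listed ones, but are neither listed nor needed, are in the scene too. What is shaped like the part that bears socket_c_center but blue is not meant.

How it is judged:
By the outcome, as a careful person would: the job done as asked, in the order asked, and still so for the second after the job is handed in, with the robot touching nothing.
It also fails if it takes over 104 s, if anything falls off the work surface, if the arm or the gripper's body presses on something with over 40 N, if the wrist force passes 120 N, or if a joint passes its speed limit or range.

## Working session

There is one attempt and no reset: what is moved stays moved. The work goes in short steps, Python scripts to look and compute and a tool call to move; the robot and the scene stay as the last step left them, time stands still between calls to the robot, and variables do not carry over. Pictures are saved under pics/ and viewed, at most 14 in all, crops included, and the job is handed in when it is done.

Besides the shell and the picture viewer there is one more tool, called as name(argument=value, ...), one argument or row to a line, values as JSON. jog_arm: Moves the arm, as the interface text tells. Shifts and turns lie within -1 to 1; 1 stands for 0.02 m of shift or 45 degrees of turn. Its arguments: {"type":"object","properties":{"plan":{"type":"array"},"grip_force":{"type":"number"}},"required":["plan"]}

```bash
mkdir -p pics; ls; cat > h.py <<'E'
import numpy as np, cv2
from station import ctrl
from scipy.spatial.transform import Rotation as R
def snap(name,fn):
    o=ctrl.get_obs(); im,d=ctrl.get_image(name); i=ctrl.camera_info(name)
    cv2.imwrite('pics/%s.png'%fn,im[:,:,::-1]); 
    K=np.array(i['camera_matrix'])
    if name=='wrist':
        T=np.eye(4);T[:3,:3]=R.from_rotvec(o['tool_rot']).as_matrix();T[:3,3]=o['tool_pos'];T=T@np.array(i['T_tool_cam'])
    else:
        T=np.eye(4);Rm=R.from_rotvec(np.ravel(i['rvec'])).as_matrix();T[:3,:3]=Rm.T;T[:3,3]=-Rm.T@np.ravel(i['tvec'])
    np.savez('pics/%s.npz'%fn,K=K,T=T,d=d,im=im)
def px(fn,u,v,z=None):
    "world point at pixel; from depth, or on the plane z"
    f=np.load('pics/%s.npz'%fn);r=np.linalg.inv(f['K'])@[u,v,1.];T=f['T']
    if z is None: s=f['d'][int(round(v)),int(round(u))]
    else: s=(z-T[2,3])/(T[:3,:3]@r)[2]
    return T[:3,:3]@(r*s)+T[:3,3]
def proj(fn,p):
    f=np.load('pics/%s.npz'%fn);c=np.linalg.inv(f['T'])@np.append(p,1);q=f['K']@c[:3];return q[:2]/q[2]
E
python3 - <<'E'
from h import *
snap('top','top1');snap('scene','sc1')
o=ctrl.get_obs();print(o)
E
```

```text
pics
{'t': 0.1, 'q': array([ 1.01898588e+00,  5.33271870e-02,  1.61417102e+00,  5.32069763e-06,
        1.47602645e+00, -1.18995688e-01]), 'dq': array([-0.00060918, -0.00177281, -0.00305422, -0.0002214 ,  0.0014717 ,
       -0.0008103 ]), 'effort': array([ 1.89909956e-04, -3.94903636e+01, -3.71361780e+01, -1.06981017e-04,
        3.90465197e-03, -8.59239123e-06]), 'tool_pos': array([0.26183347, 0.56687502, 0.23015488]), 'tool_rot': array([-6.74432549e-01, -3.06768811e+00,  2.86235848e-03]), 'contact_force': array([ 0.6831207 , -1.04460906, -1.07485566]), 'wrist_torque': array([-0.00644518,  0.0081524 , -0.0489547 ]), 'grip_force': 0.0, 'opening': 0.0854541468809606}
```

View pics/top1.png

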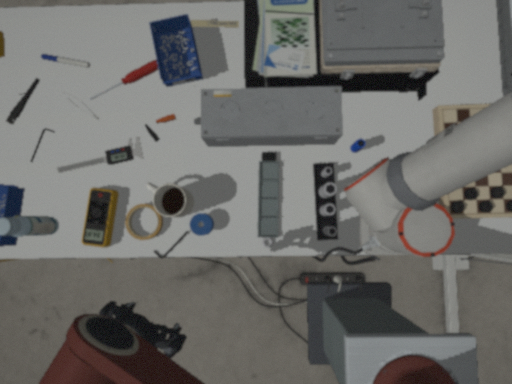

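View pics/sc1.png

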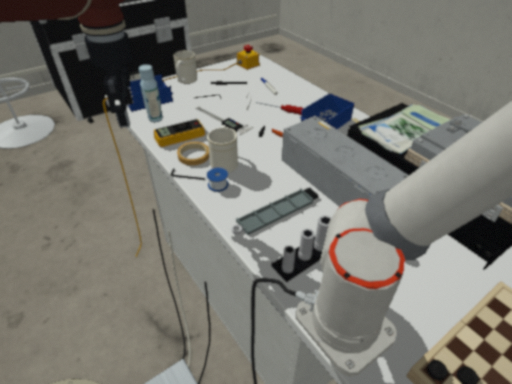

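The top view shows the grey rack at about (270,195), its rubber block apparently at the top (270,156), and the black rack with four sockets at (326,172–233). The mug is at (172,200) and the reel at (202,224). I'll enlarge this to get positions.

```bash
python3 - <<'E'
from h import *
im=cv2.imread('pics/top1.png')[140:250,190:350]
cv2.imwrite('pics/top1c.png',cv2.resize(im,None,fx=5,fy=5,interpolation=cv2.INTER_CUBIC))
for n,u,v,z in [('railtop',270,152,.012),('railbot',269,237,.01),('blk_t',325,163,.01),('blk_b',327,239,.01),('mug',172,200,.1),('reel',202,224,.037)]:
    print(n,px('top1',u,v,z),px('top1',u,v))
print(np.load('pics/top1.npz')['T'])
E
```

```text
railtop [0.61521721 0.34102077 0.012     ] [0.61463396 0.34106743 0.01502062]
railbot [0.39773599 0.34660372 0.01      ] [0.3979094  0.34664263 0.01414273]
blk_t [0.58480593 0.20043837 0.01      ] [0.5845377  0.20071858 0.01167771]
blk_b [0.39124962 0.20049955 0.01      ] [0.39140926 0.20104508 0.01326762]
mug [0.48907487 0.57125497 0.1       ] [0.49286205 0.58682559 0.03962588]
reel [0.43252985 0.51228534 0.037     ] [ 4.32364023e-01  5.18756491e-01 -1.14797251e-04]
[[-0.01112753 -0.99667171  0.0807569   0.43655227]
 [-0.99963438  0.01307817  0.0236658   0.35531364]
 [-0.02464318 -0.08046403 -0.99645284  0.93729932]
 [ 0.          0.          0.          1.        ]]
```

View pics/top1c.png

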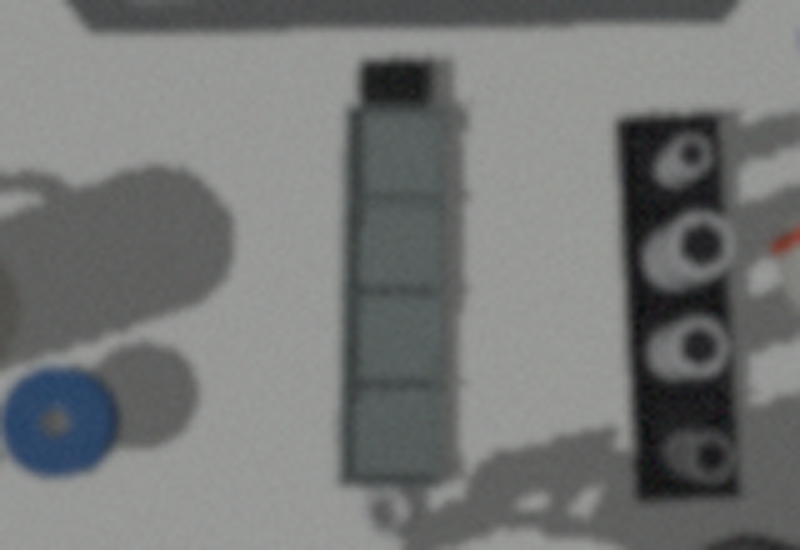

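The steel ring is at the lower end of the rail (crop 390,510), the low-x end near the robot. The store, from far to near, holds small, largest, second largest, small/medium. Next I'll work out the poses.

```bash
python3 - <<'E'
from h import *
c=lambda u,v:((u+.5)/5-.5+190,(v+.5)/5-.5+140)
def rack(n,pts,z=.010):
    P=np.array([px('top1',*c(*p),z)[:2] for p in pts]);ctr=P.mean(0);a=(P[0]+P[1]-P[2]-P[3])/2
    th=np.arctan2(a[1],a[0]);print(n,'len',np.linalg.norm(a),'ctr',ctr.round(4),'yawdeg',np.degrees(th).round(2))
    for s in(72,24,-24,-72):print('  ',s,(ctr+s/1000*np.array([np.cos(th),np.sin(th)])).round(4))
rack('rail',[(350,107),(447,107),(343,483),(447,483)])
rack('store',[(620,120),(720,115),(640,497),(740,495)])
print('ring',px('top1',*c(390,510),.009))
for u,v in[(692,155),(704,244),(700,347),(712,456)]:
    print('sock',[px('top1',*c(u,v),h+.004)[:2].round(3) for h in(.052,.062,.072,.082)])
E
```

```text
rail len 0.19246071029724404 ctr [0.496  0.3454] yawdeg -1.33
   72 [0.5679 0.3437]
   24 [0.52   0.3448]
   -24 [0.472  0.3459]
   -72 [0.424 0.347]
store len 0.19293125049882226 ctr [0.4882 0.2015] yawdeg 1.5
   72 [0.5601 0.2034]
   24 [0.5122 0.2021]
   -24 [0.4642 0.2009]
   -72 [0.4162 0.1996]
ring [0.38615567 0.35029976 0.009     ]
sock [array([0.559, 0.201]), array([0.557, 0.203]), array([0.556, 0.205]), array([0.555, 0.207])]
sock [array([0.515, 0.197]), array([0.514, 0.199]), array([0.513, 0.2  ]), array([0.512, 0.202])]
sock [array([0.465, 0.2  ]), array([0.465, 0.202]), array([0.465, 0.204]), array([0.464, 0.205])]
sock [array([0.413, 0.196]), array([0.413, 0.198]), array([0.413, 0.199]), array([0.414, 0.201])]
```

jog_arm(
  plan=[
    [-0.9,-0.6,0,0,0,-0.18,1],
    [-0.6,-0.8,0,0,0,-0.18,1],
    [-0.5,-1,0,0,0,-0.19,1],
    [-0.4,-1,0,0,0,0,1],
    [-0.4,-1,0,0,0,0,1],
    [-0.4,-1,0,0,0,0,1],
    [-0.4,-1,0,0,0,0,1],
    [-0.4,-1,0,0,0,0,1],
  ],
)

```text
t: 0.9
tool_pos: [0.3271, 0.4078, 0.2307]
tool_rot: [-0.001, -3.141, 0.001]
contact_force: [0.8, 0.9, -0.0]
opening: 0.0854
grip_force: 0.0
```

jog_arm(
  plan=[
    [-1,-1,0,0,0,0,1],
    [-1,-1,0,0,0,0,1],
    [-1,-1,0,0,0,0,1],
    [-1,-1,0,0,0,0,1],
    [-1,-1,0,0,0,0,1],
    [-1,-1,0,0,0,0,1],
    [-0.5,-1,0,0,0,0,1],
    [0,0,0,0,0,0,1],
  ],
)

```text
t: 1.7
tool_pos: [0.4578, 0.2668, 0.2306]
tool_rot: [-0.007, -3.141, 0.002]
contact_force: [0.9, -0.1, -0.5]
opening: 0.0855
grip_force: 0.0
```

```bash
python3 - <<'E'
from h import *
o=ctrl.get_obs();print(o['tool_pos'],o['q']);snap('wrist','w1')
print(np.load('pics/w1.npz')['T'].round(3))
cv2.imwrite('pics/w1b.png',cv2.resize(cv2.imread('pics/w1.png'),(768,576)))
E
```

```text
[0.45783497 0.26680498 0.23063582] [ 3.87489761e-01 -1.75390438e-01  1.83216958e+00 -6.31367773e-04
  1.48594806e+00 -1.17910032e+00]
[[ 0.004  0.966  0.258  0.392]
 [ 1.    -0.004 -0.002  0.267]
 [-0.001  0.258 -0.966  0.373]
 [ 0.     0.     0.     1.   ]]
```

View pics/w1b.png

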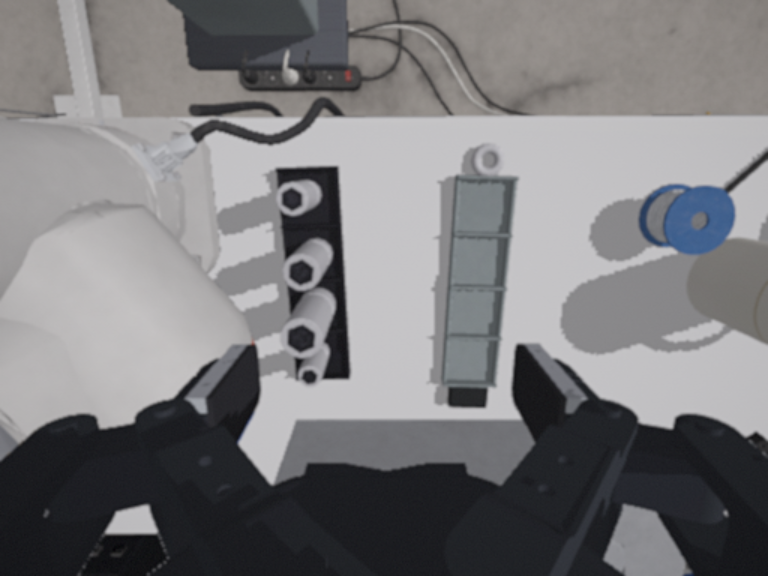

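The wrist view clearly shows, near to far: c (291,198), b (302,271), a (302,337), d (311,377). The ring is at (488,158), and the rail corners are roughly (456,177), (518,178), (441,383) and (496,387).

```bash
python3 - <<'E'
from h import *
c=lambda u,v:((u+.5)/1.5-.5,(v+.5)/1.5-.5)
for n,u,v,h in[('c',291,198,.062),('b',302,271,.072),('a',302,337,.082),('d',311,377,.052)]:
    print(n,px('w1',*c(u,v),h+.004).round(4), [px('w1',*c(u,v),H+.004)[:2].round(3) for H in(.052,.062)], px('w1',*c(u+8,v+6)).round(4))
P=np.array([px('w1',*c(*p),.012)[:2] for p in[(441,383),(496,387),(456,177),(518,178)]]);ctr=P.mean(0);a=(P[0]+P[1]-P[2]-P[3])/2
th=np.arctan2(a[1],a[0]);print(np.linalg.norm(a),ctr,np.degrees(th),P.round(3))
for s in(72,24,-24,-72):print('  ',s,(ctr+s/1000*np.array([np.cos(th),np.sin(th)])).round(4))
print('ring',px('w1',*c(488,158),.009))
E
```

```text
c [0.4126 0.1985 0.066 ] [array([0.413, 0.196]), array([0.413, 0.199])] [0.4168 0.2041 0.0666]
b [0.4642 0.2055 0.076 ] [array([0.469, 0.201]), array([0.467, 0.203])] [0.4687 0.2111 0.076 ]
a [0.5115 0.2048 0.086 ] [array([0.524, 0.198]), array([0.52, 0.2 ])] [0.5165 0.2103 0.0856]
d [0.5598 0.2038 0.056 ] [array([0.56 , 0.204]), array([0.554, 0.206])] [0.5955 0.2003 0.0007]
0.19201815755441431 [0.4960217  0.34787586] -1.9185762774854005 [[0.59  0.318]
 [0.594 0.371]
 [0.4   0.325]
 [0.401 0.377]]
   72 [0.568  0.3455]
   24 [0.52   0.3471]
   -24 [0.472  0.3487]
   -72 [0.4241 0.3503]
ring [0.38438117 0.35169938 0.009     ]
```

jog_arm(
  plan=[
    [-0.7,-0.8,0,0,0,0,1],
    [-0.7,-0.8,0,0,0,0,1],
    [-0.7,-0.8,0,0,0,0,1],
    [-0.6,-0.75,0,0,0,0,1],
    [0,0,1,0,0,0,1],
    [0,0,1,0,0,0,1],
    [0,0,1,0,0,0,1],
    [0,0,1,0,0,0,1],
  ],
)

```text
t: 2.55
tool_pos: [0.5103, 0.2067, 0.1503]
tool_rot: [0.0, -3.141, -0.001]
contact_force: [-1.0, 0.4, -0.0]
opening: 0.0854
grip_force: 0.0
```

```bash
python3 - <<'E'
from h import *
snap('wrist','w2');o=ctrl.get_obs();print(o['tool_pos'])
for n,p in dict(a=(.512,.204,.086),b=(.464,.2055,.076),c=(.413,.199,.066)).items(): print(n,proj('w2',p))
E
```

```text
[0.50798756 0.20605658 0.14614335]
a [253.83640661 201.95531837]
b [255.76893012 138.14817801]
c [247.12128403  68.40002159]
```

View pics/w2.png

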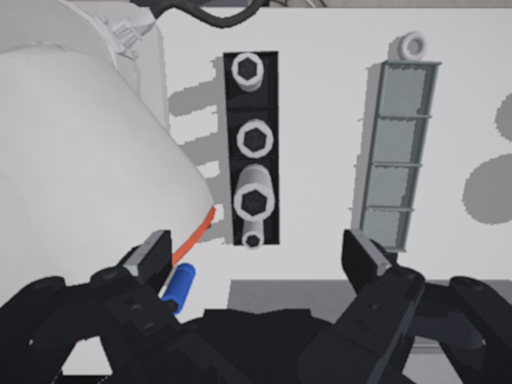

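Predicted and observed sockets agree (a at 254,202; b at 255,139; c at 247,70). A blue distractor is visible near (180,290).

jog_arm(
  plan=[
    [0,0,1,0,0,0,1],
    [0,0,1,0,0,0,1],
    [0,0,1,0,0,0,1],
    [0,0,0,0,0,0,1],
  ],
)

```text
t: 3.0
tool_pos: [0.5082, 0.2059, 0.0883]
tool_rot: [0.0, -3.135, 0.002]
contact_force: [-1.0, 0.0, -0.7]
opening: 0.0854
grip_force: 0.0
```

```bash
python3 - <<'E'
from h import *
o=ctrl.get_obs();print(o['tool_pos'])
for u,v in[(185,272),(172,300),(178,288)]:print(px('w2',u,v),px('top1',358,145,.012))
E
```

```text
[0.50821722 0.20592753 0.08830369]
[0.61377746 0.12781003 0.0206621 ] [0.62979834 0.11532531 0.012     ]
[0.61864731 0.12511351 0.06141355] [0.62979834 0.11532531 0.012     ]
[0.61468628 0.12755501 0.04817818] [0.62979834 0.11532531 0.012     ]
```

jog_arm(
  plan=[
    [-0.2,-0.1,0.8,0,0,0,1],
    [0,0,0.8,0,0,0,1],
    [0,0,0.8,0,0,0,1],
    [0,0,0,0,0,0,1],
    [0,0,0,0,0,0,-1],
    [0,0,0,0,0,0,-1],
    [0,0,0,0,0,0,-1],
    [0,0,0,0,0,0,-1],
  ],
  grip_force=50,
)

```text
t: 3.8
tool_pos: [0.5157, 0.2039, 0.0443]
tool_rot: [0.001, 3.14, 0.001]
contact_force: [0.5, -1.6, 0.0]
opening: 0.0299
grip_force: 49.5
```

jog_arm(
  plan=[
    [0,0,0,0,0,0,-1],
    [0,0,0,0,0,0,-1],
    [0,0,0,0,0,0,-1],
    [0,0,0,0,0,0,-1],
  ],
)

```text
t: 4.2
tool_pos: [0.5157, 0.204, 0.0443]
tool_rot: [0.001, 3.14, 0.001]
contact_force: [-0.1, 0.3, 5.8]
opening: 0.0295
grip_force: 49.5
```

jog_arm(
  plan=[
    [0,0,-0.5,0,0,0,-1],
    [0,0,-0.8,0,0,0,-1],
    [0,0,-1,0,0,0,-1],
    [0,0,-1,0,0,0,-1],
    [0,0.8,-0.7,0,0,0,-1],
    [0,1,0,0,0,0,-1],
    [0,1,0,0,0,0,-1],
    [0.5,1,0,0,0,0,-1],
  ],
)

```text
t: 5.0
tool_pos: [0.5054, 0.2811, 0.1241]
tool_rot: [0.002, 3.141, 0.001]
contact_force: [0.5, -0.2, -2.7]
opening: 0.0294
grip_force: 49.8
```

jog_arm(
  plan=[
    [1,1,0,0,0,0,-1],
    [1,1,0,0,0,0,-1],
    [1,1,0,0,0,0,-1],
    [0.8,0.4,0,0,0,0,-1],
    [0,0,0,0,0,0,-1],
    [0,0,0,0,0,0,-1],
  ],
)

```text
t: 5.6
tool_pos: [0.429, 0.3477, 0.1234]
tool_rot: [0.0, 3.141, -0.001]
contact_force: [-0.4, -0.8, -1.9]
opening: 0.0296
grip_force: 49.9
```

```bash
python3 - <<'E'
from h import *
snap('wrist','w3');o=ctrl.get_obs();print(o['tool_pos'],o['opening'])
E
```

```text
[0.4294526  0.34747076 0.12350393] 0.029682021191661353
```

View pics/w3.png

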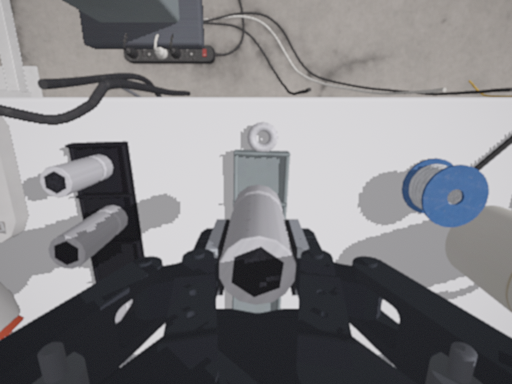

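The socket hangs upright in the pads, its top at (258,271). The rail's near corners are (232,151) and (289,152), with the ring at (263,137).

```bash
python3 - <<'E'
from h import *
print(px('w3',258,271,.165)); a,b=px('w3',232,151,.01),px('w3',289,152,.01)
print(a,b,(a+b)/2+[.026,0,0], px('w3',263,137,.009)+[.038,0,0])
E
```

```text
[0.42549565 0.34779842 0.165     ]
[0.39792515 0.32456828 0.01      ] [0.39884176 0.37666797 0.01      ] [0.42438345 0.35061812 0.01      ] [0.42337357 0.35283947 0.009     ]
```

jog_arm(
  plan=[
    [0.08,0.07,1,0,0,0,-1],
    [0,0,1,0,0,0,-1],
    [0,0,1,0,0,0,-1],
    [0,0,0.6,0,0,0,-1],
    [0,0,0,0,0,0,-1],
    [0,0,0,0,0,0,-1],
  ],
)

```text
t: 6.25
tool_pos: [0.4282, 0.349, 0.0518]
tool_rot: [0.002, 3.141, 0.0]
contact_force: [-0.1, 0.2, -2.0]
opening: 0.0298
grip_force: 49.8
```

jog_arm(
  plan=[
    [0,0,0.2,0,0,0,-1],
    [0,0,0.12,0,0,0,-1],
    [0,0,0,0,0,0,-1],
    [0,0,0,0,0,0,-1],
  ],
)

```text
t: 6.65
tool_pos: [0.4276, 0.3493, 0.0452]
tool_rot: [0.001, 3.141, 0.0]
contact_force: [-0.5, -0.0, -3.0]
opening: 0.0299
grip_force: 49.8
```

jog_arm(
  plan=[
    [0,0,0.05,0,0,0,-1],
    [0,0,0,0,0,0,-1],
    [0,0,0,0,0,0,-0.1],
    [0,0,0,0,0,0,0.1],
    [0,0,0,0,0,0,0.3],
    [0,0,-0.5,0,0,0,0.3],
    [0,0,-1,0,0,0,0.3],
    [0,0,-1,0,0,0,0.3],
  ],
)

```text
t: 7.45
tool_pos: [0.4274, 0.3491, 0.0949]
tool_rot: [-0.001, -3.141, 0.0]
contact_force: [0.8, 0.6, -1.5]
opening: 0.0553
grip_force: 0.0
```

jog_arm(
  plan=[
    [0,0,-1,0,0,0,1],
    [0,0,-1,0,0,0,1],
    [-0.2,-1,-0.5,0,0,0,1],
    [-0.3,-1,0,0,0,0,1],
    [-0.3,-1,0,0,0,0,1],
    [-0.3,-1,0,0,0,0,1],
    [-0.3,-1,0,0,0,0,1],
    [-0.3,-1,0,0,0,0,1],
  ],
)

```text
t: 8.25
tool_pos: [0.4618, 0.2284, 0.1449]
tool_rot: [0.001, 3.14, 0.001]
contact_force: [0.7, 0.2, -0.8]
opening: 0.0854
grip_force: 0.0
```

jog_arm(
  plan=[
    [-0.2,-1,0,0,0,0,1],
    [0,-0.2,0,0,0,0,1],
    [0,0,0,0,0,0,1],
    [0,0,0,0,0,0,1],
  ],
)

```text
t: 8.65
tool_pos: [0.4654, 0.2057, 0.1443]
tool_rot: [0.001, 3.141, 0.001]
contact_force: [0.2, -0.2, 0.2]
opening: 0.0852
grip_force: 0.0
```

```bash
python3 - <<'E'
from h import *
snap('wrist','w4');o=ctrl.get_obs();print(o['tool_pos'],o['opening'])
E
```

```text
[0.46525143 0.20583058 0.14417018] 0.08544306739799423
```

View pics/w4.png

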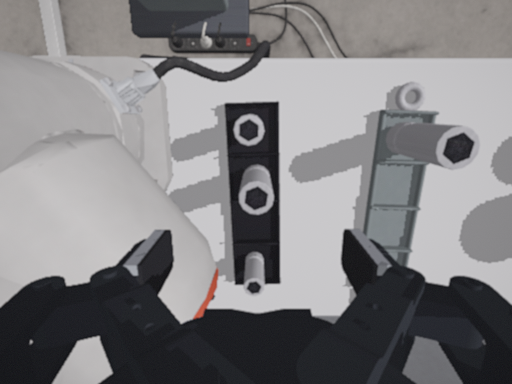

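Socket a stands upright in the pocket next to the ring (458,148). Next is b, at (257,198), with c at (250,129) and d at (255,287).

```bash
python3 - <<'E'
from h import *
for n,u,v,z in[('b',257,198,.076),('c',250,129,.066),('d',255,287,.056),('a',458,148,.086)]:print(n,px('w4',u,v,z).round(4))
E
```

```text
b [0.4652 0.2055 0.076 ]
c [0.4125 0.2001 0.066 ]
d [0.5593 0.2036 0.056 ]
a [0.4248 0.3493 0.086 ]
```

jog_arm(
  plan=[
    [0,0,1,0,0,0,1],
    [0,0,1,0,0,0,1],
    [0,0,1,0,0,0,1],
    [0,0,1,0,0,0,1],
    [0,0,1,0,0,0,1],
    [0,0,0.5,0,0,0,1],
    [0,0,0,0,0,0,1],
    [0,0,0,0,0,0,-1],
  ],
)

```text
t: 9.5
tool_pos: [0.4657, 0.2056, 0.0345]
tool_rot: [0.0, 3.141, 0.0]
contact_force: [-0.3, 1.1, 0.3]
opening: 0.0735
grip_force: 0.0
```

jog_arm(
  plan=[
    [0,0,0,0,0,0,-1],
    [0,0,0,0,0,0,-1],
    [0,0,0,0,0,0,-1],
    [0,0,0,0,0,0,-1],
    [0,0,0,0,0,0,-1],
    [0,0,0,0,0,0,-1],
  ],
)

```text
t: 10.1
tool_pos: [0.466, 0.2053, 0.0348]
tool_rot: [0.001, 3.14, 0.001]
contact_force: [-0.5, 0.2, 5.5]
opening: 0.0256
grip_force: 49.3
```

jog_arm(
  plan=[
    [0,0,-0.5,0,0,0,-1],
    [0,0,-1,0,0,0,-1],
    [0,0,-1,0,0,0,-1],
    [0,0,-1,0,0,0,-1],
    [-0.1,0.7,0,0,0,0,-1],
    [-0.1,1,0,0,0,0,-1],
    [-0.1,1,0,0,0,0,-1],
    [0,1,0,0,0,0,-1],
  ],
)

```text
t: 10.9
tool_pos: [0.4707, 0.2802, 0.1024]
tool_rot: [-0.002, -3.14, 0.001]
contact_force: [0.3, 0.3, -1.5]
opening: 0.0258
grip_force: 49.3
```

jog_arm(
  plan=[
    [0,1,0,0,0,0,-1],
    [0,1,0,0,0,0,-1],
    [0,1,0,0,0,0,-1],
    [0,0.4,0,0,0,0,-1],
    [0,0,0,0,0,0,-1],
    [0,0,0,0,0,0,-1],
  ],
)

```text
t: 11.5
tool_pos: [0.471, 0.3467, 0.103]
tool_rot: [-0.001, -3.14, 0.002]
contact_force: [-1.1, -0.4, -1.5]
opening: 0.0258
grip_force: 49.4
```

```bash
python3 - <<'E'
from h import *
snap('wrist','w5');o=ctrl.get_obs();print(o['tool_pos'],o['opening'])
E
```

```text
[0.47117128 0.34646279 0.1032708 ] 0.025215846144809467
```

View pics/w5.png

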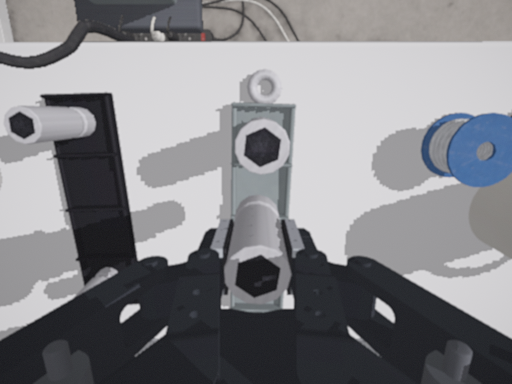

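b is held upright over pocket two, and a is standing at (262,147). Lowering now.

jog_arm(
  plan=[
    [-0.05,0.05,1,0,0,0,-1],
    [0,0,1,0,0,0,-1],
    [0,0,1,0,0,0,-1],
    [0,0,0.3,0,0,0,-1],
    [0,0,0,0,0,0,-1],
    [0,0,0,0,0,0,-1],
  ],
)

```text
t: 12.15
tool_pos: [0.4732, 0.3481, 0.0389]
tool_rot: [0.002, 3.14, 0.001]
contact_force: [0.2, 0.2, -1.5]
opening: 0.0255
grip_force: 49.5
```

jog_arm(
  plan=[
    [0,0,0.2,0,0,0,-1],
    [0,0,0,0,0,0,-1],
    [0,0,0,0,0,0,-1],
  ],
)

```text
t: 12.45
tool_pos: [0.4733, 0.3485, 0.0349]
tool_rot: [0.001, 3.14, 0.001]
contact_force: [0.3, 0.1, -0.3]
opening: 0.0253
grip_force: 49.5
```

jog_arm(
  plan=[
    [0,0,0,0,0,0,-0.2],
    [0,0,0,0,0,0,0],
    [0,0,0,0,0,0,0.3],
    [0,0,-0.5,0,0,0,0.3],
    [0,0,-1,0,0,0,0.3],
    [0,0,-1,0,0,0,0.3],
    [0,0,-1,0,0,0,0.6],
    [0,0,-1,0,0,0,1],
  ],
)

```text
t: 13.25
tool_pos: [0.4726, 0.3482, 0.1256]
tool_rot: [0.001, 3.141, 0.001]
contact_force: [1.1, 0.6, -0.6]
opening: 0.08
grip_force: 0.0
```

jog_arm(
  plan=[
    [0,-0.5,-1,0,0,0,1],
    [0.5,-1,0,0,0,0,1],
    [0.5,-1,0,0,0,0,1],
    [0.5,-1,0,0,0,0,1],
    [0.5,-1,0,0,0,0,1],
    [0.5,-1,0,0,0,0,1],
    [0.5,-1,0,0,0,0,1],
    [0,-0.9,0,0,0,0,1],
  ],
)

```text
t: 14.05
tool_pos: [0.4114, 0.1995, 0.1444]
tool_rot: [0.0, 3.141, 0.0]
contact_force: [0.5, 0.2, 0.4]
opening: 0.0852
grip_force: 0.0
```

jog_arm(
  plan=[
    [0,0,0,0,0,0,1],
    [0,0,0,0,0,0,1],
  ],
)

```text
t: 14.25
tool_pos: [0.4127, 0.2004, 0.1446]
tool_rot: [0.003, 3.14, 0.001]
contact_force: [-0.0, -0.0, -0.1]
opening: 0.0853
grip_force: 0.0
```

```bash
python3 - <<'E'
from h import *
snap('wrist','w6');o=ctrl.get_obs();print(o['tool_pos'],o['opening'])
for p in[(.4125,.1995,.066),(.472,.347,.076),(.4248,.349,.086)]:print(proj('w6',p))
E
```

```text
[0.41269107 0.20063218 0.14452324] 0.08557628177844415
[256.21589348 194.15070315]
[431.22435615 264.82491661]
[451.57513964 216.63969989]
```

View pics/w6.png

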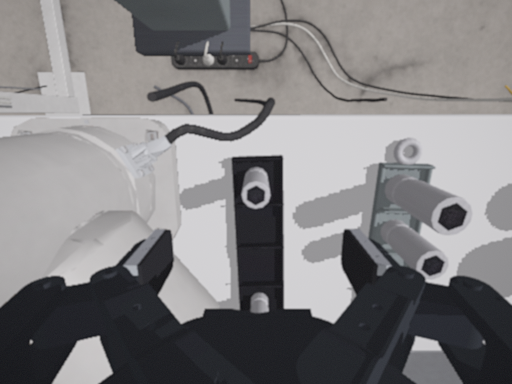

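c is directly below at (256,195) as predicted, and a and b stand in the rail. Descending on c.

jog_arm(
  plan=[
    [0,0,1,0,0,0,1],
    [0,0,1,0,0,0,1],
    [0,0,1,0,0,0,1],
    [0,0,1,0,0,0,1],
    [0,0,1,0,0,0,1],
    [0,0,0.8,0,0,0,1],
    [0,0,0,0,0,0,1],
    [0,0,0,0,0,0,1],
  ],
)

```text
t: 15.1
tool_pos: [0.4125, 0.2007, 0.0281]
tool_rot: [-0.0, -3.141, 0.0]
contact_force: [-0.8, 0.5, -0.2]
opening: 0.0851
grip_force: 0.0
```

jog_arm(
  plan=[
    [0,0,0,0,0,0,-1],
    [0,0,0,0,0,0,-1],
    [0,0,0,0,0,0,-1],
    [0,0,0,0,0,0,-1],
    [0,0,0,0,0,0,-1],
    [0,0,0,0,0,0,-1],
    [0,0,0,0,0,0,-1],
    [0,0,0,0,0,0,-1],
  ],
)

```text
t: 15.9
tool_pos: [0.4129, 0.2003, 0.0285]
tool_rot: [0.001, 3.141, 0.0]
contact_force: [-0.3, -1.1, 4.5]
opening: 0.0229
grip_force: 49.3
```

jog_arm(
  plan=[
    [0,0,-0.5,0,0,0,-1],
    [0,0,-1,0,0,0,-1],
    [0,0,-1,0,0,0,-1],
    [0,0,-1,0,0,0,-1],
    [-0.4,0.8,-1,0,0,0,-1],
    [-1,1,-0.5,0,0,0,-1],
    [-1,1,0,0,0,0,-1],
    [-1,1,0,0,0,0,-1],
  ],
)

```text
t: 16.7
tool_pos: [0.4808, 0.2768, 0.1283]
tool_rot: [0.001, 3.142, 0.0]
contact_force: [0.4, -0.1, -1.5]
opening: 0.0233
grip_force: 49.2
```

jog_arm(
  plan=[
    [-1,1,0,0,0,0,-1],
    [-1,1,0,0,0,0,-1],
    [0,1,0,0,0,0,-1],
    [0,0.5,0,0,0,0,-1],
    [0,0,0,0,0,0,-1],
    [0,0,0,0,0,0,-1],
  ],
)

```text
t: 17.3
tool_pos: [0.5195, 0.3457, 0.1276]
tool_rot: [-0.0, -3.141, 0.001]
contact_force: [-0.7, 1.0, -1.1]
opening: 0.0228
grip_force: 49.2
```

```bash
python3 - <<'E'
from h import *
snap('wrist','w7');o=ctrl.get_obs();print(o['tool_pos'],o['opening'])
for p in [(.520,.3465,.010),(.496,.345,.01),(.544,.345,.01)]:print(proj('w7',p))
E
```

```text
[0.51966577 0.34548649 0.12770352] 0.02257544664716535
[258.16514199 183.50947664]
[256.58850552 158.63930358]
[256.60784054 207.25630271]
```

View pics/w7.png

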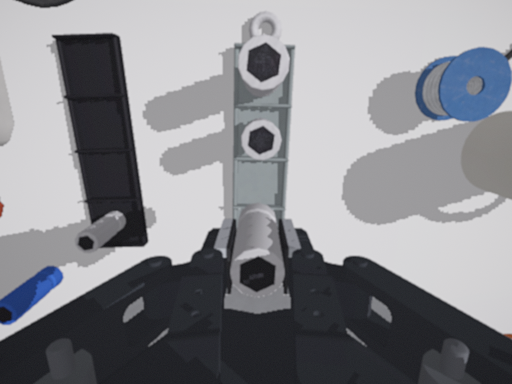

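c is held over pocket three, whose ribs are at rows 158 and 207, centre column about 260. That means moving about 3 mm further in +y, then lowering.

jog_arm(
  plan=[
    [0,0.13,1,0,0,0,-1],
    [0,0,1,0,0,0,-1],
    [0,0,1,0,0,0,-1],
    [0,0,1,0,0,0,-1],
    [0,0,0.7,0,0,0,-1],
    [0,0,0,0,0,0,-1],
    [0,0,0,0,0,0,-1],
  ],
)

```text
t: 18.05
tool_pos: [0.5206, 0.3484, 0.0343]
tool_rot: [0.002, 3.141, 0.0]
contact_force: [0.8, -0.1, -1.6]
opening: 0.0226
grip_force: 49.2
```

jog_arm(
  plan=[
    [0,0,0.28,0,0,0,-1],
    [0,0,0,0,0,0,-1],
    [0,0,0,0,0,0,-1],
  ],
)

```text
t: 18.35
tool_pos: [0.5208, 0.3488, 0.0288]
tool_rot: [0.001, 3.141, 0.0]
contact_force: [0.2, -0.0, -0.8]
opening: 0.023
grip_force: 49.2
```

jog_arm(
  plan=[
    [0,0,0,0,0,0,-0.2],
    [0,0,0,0,0,0,0],
    [0,0,0,0,0,0,0.3],
    [0,0,-0.5,0,0,0,0.3],
    [0,0,-1,0,0,0,0.3],
    [0,0,-1,0,0,0,0.3],
    [0,0,-1,0,0,0,0.6],
    [0,0,-1,0,0,0,1],
  ],
)

```text
t: 19.15
tool_pos: [0.5207, 0.3488, 0.1201]
tool_rot: [0.001, 3.141, 0.001]
contact_force: [-0.0, 0.6, 0.1]
opening: 0.081
grip_force: 0.0
```

jog_arm(
  plan=[
    [0,-0.4,-1,0,0,0,1],
    [-0.3,-1,0,0,0,0,1],
    [-0.3,-1,0,0,0,0,1],
    [-0.3,-1,0,0,0,0,1],
    [-0.3,-1,0,0,0,0,1],
    [-0.3,-1,0,0,0,0,1],
    [-0.4,-1,0,0,0,0,1],
    [0,-0.8,0,0,0,0,1],
  ],
)

```text
t: 19.95
tool_pos: [0.5592, 0.2035, 0.1394]
tool_rot: [0.002, 3.14, 0.0]
contact_force: [0.6, 0.3, 0.0]
opening: 0.0855
grip_force: 0.0
```

jog_arm(
  plan=[
    [0,0,0,0,0,0,1],
    [0,0,0,0,0,0,1],
  ],
)

```text
t: 20.15
tool_pos: [0.5582, 0.2048, 0.1387]
tool_rot: [0.002, 3.141, 0.001]
contact_force: [-0.3, -0.0, -0.1]
opening: 0.0856
grip_force: 0.0
```

```bash
python3 - <<'E'
from h import *
snap('wrist','w8');o=ctrl.get_obs();print(o['tool_pos'],o['opening'])
for p in[(.5595,.2037,.056),(.520,.3485,.066)]:print(proj('w8',p))
E
```

```text
[0.55812589 0.20520509 0.13855337] 0.08540403226334364
[255.93433871 194.58794522]
[444.59221513 148.65111431]
```

View pics/w8.png

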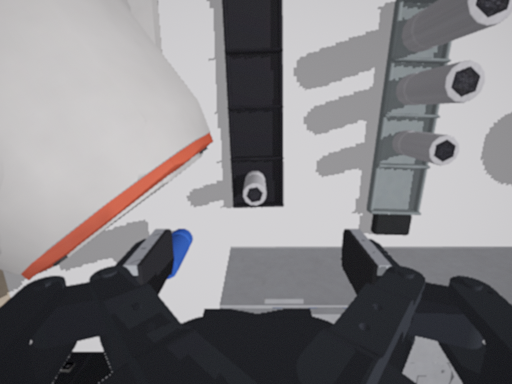

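d is at (255,193) as predicted, and three sockets stand in the rail. I'll check the grey box clearance, then descend.

```bash
python3 - <<'E'
from h import *
print(px('w8',300,252),px('w8',300,275),px('w8',300,295))
E
```

```text
[0.6348205  0.24970218 0.01456339] [0.63422491 0.24313596 0.0583894 ] [0.62822475 0.23743245 0.09504199]
```

jog_arm(
  plan=[
    [0,0,1,0,0,0,1],
    [0,0,1,0,0,0,1],
    [0,0,1,0,0,0,1],
    [0,0,0,0,0,0,1],
  ],
)

```text
t: 20.6
tool_pos: [0.5555, 0.205, 0.0748]
tool_rot: [0.001, -3.135, 0.002]
contact_force: [-0.7, -0.4, -1.0]
opening: 0.0855
grip_force: 0.0
```

jog_arm(
  plan=[
    [-0.05,-0.05,1,0,0,0,1],
    [0,0,1,0,0,0,1],
    [0,0,0.55,0,0,0,1],
    [0,0,0,0,0,0,1],
    [0,0,0,0,0,0,1],
  ],
)

```text
t: 21.1
tool_pos: [0.5598, 0.2041, 0.0282]
tool_rot: [0.001, 3.141, 0.0]
contact_force: [0.5, -0.2, -0.5]
opening: 0.0854
grip_force: 0.0
```

jog_arm(
  plan=[
    [0,0,0.3,0,0,0,1],
    [0,0,0,0,0,0,1],
    [0,0,0,0,0,0,-1],
    [0,0,0,0,0,0,-1],
    [0,0,0,0,0,0,-1],
    [0,0,0,0,0,0,-1],
    [0,0,0,0,0,0,-1],
    [0,0,0,0,0,0,-1],
  ],
)

```text
t: 21.9
tool_pos: [0.5596, 0.2037, 0.0215]
tool_rot: [0.001, 3.141, 0.0]
contact_force: [-0.5, 0.8, 1.2]
opening: 0.0178
grip_force: 48.7
```

jog_arm(
  plan=[
    [0,0,0,0,0,0,-1],
    [0,0,0,0,0,0,-1],
    [0,0,0,0,0,0,-1],
  ],
)

```text
t: 22.2
tool_pos: [0.5596, 0.2037, 0.0215]
tool_rot: [0.001, 3.141, 0.0]
contact_force: [0.6, 0.0, 1.2]
opening: 0.0177
grip_force: 48.8
```

jog_arm(
  plan=[
    [0,0,-0.5,0,0,0,-1],
    [0,0,-1,0,0,0,-1],
    [0,0,-1,0,0,0,-1],
    [0,0,-1,0,0,0,-1],
    [-0.1,0.65,-0.5,0,0,0,-1],
    [-0.1,1,0,0,0,0,-1],
    [-0.1,1,0,0,0,0,-1],
    [-0.1,1,0,0,0,0,-1],
  ],
)

```text
t: 23.0
tool_pos: [0.5671, 0.2781, 0.1009]
tool_rot: [-0.001, -3.141, -0.0]
contact_force: [-0.2, -0.4, -0.5]
opening: 0.0174
grip_force: 48.9
```

jog_arm(
  plan=[
    [0,1,0,0,0,0,-1],
    [0,1,0,0,0,0,-1],
    [0,1,0,0,0,0,-1],
    [0,0.5,0,0,0,0,-1],
    [0,0,0,0,0,0,-1],
    [0,0,0,0,0,0,-1],
  ],
)

```text
t: 23.6
tool_pos: [0.5674, 0.3465, 0.1011]
tool_rot: [-0.001, -3.141, 0.001]
contact_force: [-0.1, 0.0, -2.0]
opening: 0.0175
grip_force: 48.9
```

```bash
python3 - <<'E'
from h import *
snap('wrist','w9');o=ctrl.get_obs();print(o['tool_pos'],o['opening'])
for p in [(.544,.347,.012),(.520,.3485,.066)]:print(proj('w9',p))
E
```

```text
[0.56746639 0.34609485 0.10111267] 0.017777953131420436
[257.98282876 164.1268872 ]
[260.66094154 141.94937299]
```

View pics/w9.png

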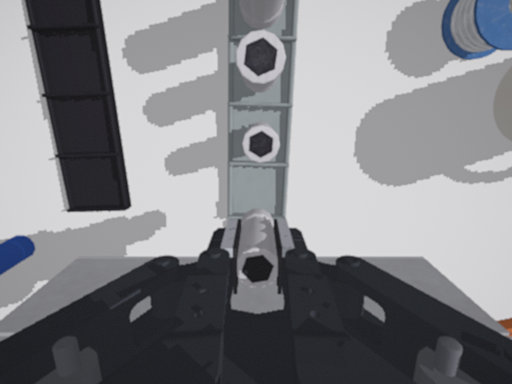

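d is held over the last pocket, whose rib is at row 163, centre about 258, as predicted. Lowering.

jog_arm(
  plan=[
    [0,0,1,0,0,0,-1],
    [0,0,1,0,0,0,-1],
    [0,0,1,0,0,0,-1],
    [0,0,0.75,0,0,0,-1],
    [0,0,0,0,0,0,-1],
    [0,0,0,0,0,0,-1],
  ],
)

```text
t: 24.25
tool_pos: [0.5677, 0.3463, 0.0265]
tool_rot: [-0.002, -3.141, 0.0]
contact_force: [0.2, 0.3, 0.0]
opening: 0.0171
grip_force: 48.9
```

jog_arm(
  plan=[
    [0,0,0.24,0,0,0,-1],
    [0,0,0,0,0,0,-1],
    [0,0,0,0,0,0,-1],
  ],
)

```text
t: 24.55
tool_pos: [0.5678, 0.3468, 0.0221]
tool_rot: [0.001, 3.141, 0.001]
contact_force: [-0.7, 0.9, -1.0]
opening: 0.0177
grip_force: 48.9
```

jog_arm(
  plan=[
    [0,0,0,0,0,0,-0.3],
    [0,0,0,0,0,0,-0.1],
    [0,0,0,0,0,0,0.2],
    [0,0,-0.5,0,0,0,0.2],
    [0,0,-1,0,0,0,0.2],
    [0,0,-1,0,0,0,0.2],
    [0,0,-1,0,0,0,0.6],
    [0,0,-1,0,0,0,1],
  ],
)

```text
t: 25.35
tool_pos: [0.5677, 0.3467, 0.1133]
tool_rot: [0.001, 3.141, 0.001]
contact_force: [-0.1, -0.1, 0.3]
opening: 0.078
grip_force: 0.0
```

jog_arm(
  plan=[
    [0,-0.5,-1,0,0,0,1],
    [0,-1,-1,0,0,0,1],
    [0.5,-1,-0.5,0,0,0,1],
    [0.5,-1,0,0,0,0,1],
    [0.5,-1,0,0,0,0,1],
    [0.5,-1,0,0,0,0,1],
    [0,0,0,0,0,0,1],
    [0,0,0,0,0,0,1],
  ],
)

```text
t: 26.15
tool_pos: [0.5278, 0.2368, 0.1624]
tool_rot: [0.002, 3.14, 0.001]
contact_force: [-1.0, 1.0, -1.1]
opening: 0.0852
grip_force: 0.0
```

```bash
python3 - <<'E'
from h import *
snap('wrist','w10');o=ctrl.get_obs();print(o['tool_pos'],o['opening'])
E
```

```text
[0.5278726  0.23716273 0.16226746] 0.08551787982112012
```

View pics/w10.png

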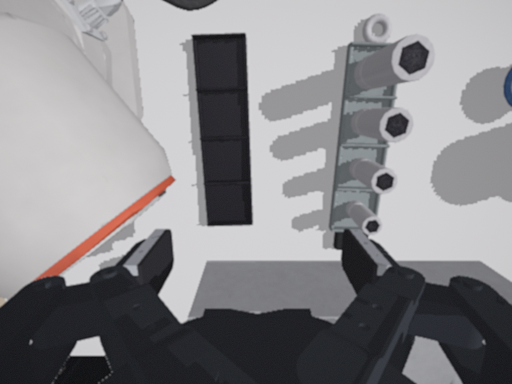

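All four sockets stand upright in the rail. From the ring (377,28) they run (413,58), (397,125), (384,181), (372,226), in decreasing size, and the gripper is clear.

```bash
python3 -c "
from station import ctrl
print(ctrl.finish_job())"
```

```text
the job is handed in; nothing more can be done
None
```

The four sockets stand upright in the grey rack, largest next to the ring down to smallest at the other end; the mug and reel were not touched, and the job was handed in at about 26 s.

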